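Clip the glass test plate into the viewer and put the sample pots away

ROBOT

A 6-joint arm with a two-finger parallel gripper is mounted at the origin on the work surface. World frame = base frame: x ahead of the robot, y to its left, z up, the work surface at z = 0. Lengths are in m, angles in rad, forces in N, time in s.
With the tool pointing down it reaches from about 0.275 to 0.825 m from the base axis. Payload 4.9 kg.
Tool frame: the origin (TCP) lies midway between the tips of the shut fingers; the grasp point (between the pads) lies 19 mm behind it (grip_point_offset is the distance from the TCP to the grasp point, in m); z points along the fingers, y is the line along which they close (so a half turn about z gives the same grasp; the last joint's range is limited). The gripper opens to 85 mm and grips with 20 to 120 N. Pads are 22 mm wide; open, the fingers measure 114 mm over their backs; the gripper's body (76 mm by 85 mm) begins 54 mm behind the grasp point. The pads swing forward as they close: fully open they stand 13 mm farther back than shut.
Start: joints at [1.003, 0.326, -0.193, 1.052, 0, 1.437], TCP at [0.231, 0.499, 0.231] pointing down, gripper open.
Joint ranges: [-2.65, 2.65], [-0.97, 1.79], [-1.3, 1.35], [-1.93, 2.1], [-1.47, 1.37], [-3.14, 3.14]. Speed limits (rad/s): [2.57, 2.57, 3.14, 3.14, 3.14, 3.14].

INTERFACE

Orientations are given as a rotation vector (axis times angle).
In Python, from cell import * gives the robot as it stands. Calls block until the motion is done:
- movep(position, orientation): joint-space move of the TCP to a pose.
- move_l(position, velocity=0.15, rot=None, until_force=None): straight line of the TCP; rot=None keeps the orientation; velocity is the mean speed in m/s. With until_force (N) it stops when the force on the tool has changed by that much, and returns True; else False.
- set_joints(angles): joint-space move.
- let_go() and grab(newtons=None): open the fingers fully, or close them until they stop; newtons is the grip in N (None keeps the last).
- sleep(seconds).
- ik(position, orientation): joint angles nearest the present ones, or None.
- get_state(): the state.
- grab_frame(name): name is "side" or "top"; returns a dict with "img" (400x640x3 uint8, red, green, blue), "fx", "fy", "cx", "cy" (pixels), "cam_to_world" (4x4, takes a point from camera to world coordinates). Camera axes: x right, y down, z forward; pixel columns grow to the right and rows downward; lengths in m; the calibration is good to about 2 mm. A picture is of the moment at which its call begins. There is no depth.
A pose or a line that the arm cannot do raises MotionError and nothing moves.
- sign_off(): hands the job in; it is judged then, once.
Trained networks look in the newest picture that a camera, given by its name, has taken for a name from the list of things; names that differ only in an ending like _2 or _b are one class to them, and where a whole thing is asked for, a point or a joint stands for the part that bears it (a point fixed in the world has none). Each returns a list of dicts, best first, with "score" (0 to 1); they miss things now and then, are a little off and sometimes report something else, mostly with a low value. They report only what shows in the picture. A call takes as long as a camera call. They do not tell look-alikes from the thing itself.
- spot_in(camera, name): "centre" ([column, row] in pixels, amid what is visible of it).
- silhouettes(camera, name): "mask" (400x640 bool, what is visible of it) and "centre" ([column, row] in pixels, amid what is visible of it).
- tip_of(camera, name): "centre" ([column, row] in pixels: a listed point, or the origin of a listed thing).
The state is a dict: "clock": time; "q": joint angles; "joint_velocities": joint speeds; "tau": joint torques, N m; "position": TCP position; "eef_rot": TCP orientation; "contact_force": force on the tool from outside, world axes, zero at the start; "wrist_torque": the same for the moment, N m; "finger_gap": opening from 0.0 (shut) to 1.0 (fully open); "grasp_force": force on a finger pad.
Only numpy, scipy, OpenCV 4.12 (cv2) and the standard library are available. Lean on these libraries where they do the work, as an engineer would, in place of code of your own. Each camera call takes 0.05 s, during which the arm holds its last target. There are 200 camera calls.

TASK

Load the inspection viewer: keeping the glass test plate right way up, slide it, black strip first, under the two spring clips until it is fully home against the brass stop, flat and straight, with both clips snapped down on the glass behind the strip; only then push the lamp lever fully over to switch the lamp on. Put every white-capped sample pot standing on the bench upright into a free cell of the red crate, one to a cell, at any time in the job, leaving the blue-capped pot already there and the tape, screwdriver and glue where they are.

Things in the scene. Friction and masses are not known exactly. Their poses are not given: they have to be found in the camera images.
- stage: inspection viewer, fixed: a white box 220 mm long (its x) by 130 mm wide (its y), flat dark steel top 50 mm above its underside with a round lens window. Origin at the centre of the underside; x runs from the open loading end to the end with stop and clips. On the top two fences 6 mm high, inner faces at y = +36 and -36 mm, from x = -95 to +20 mm; the plate (60 mm wide) goes between them
- stage_stop (a point): centre of the foot of the brass stop's near face, at x = +80 mm, y = 0, z = 50 mm in the viewer's frame; the stop is 22 mm wide and 12 mm high; axes as the viewer's. The plate is fully home with its leading edge against it: plate origin then at x = +15, y = 0, z = 50 mm in the viewer's frame, x axes parallel
- stage_clips (a point): midpoint between the noses of the two steel clips, x = +60, y = 0, z = 51.5 mm in the viewer's frame; noses at y = +22 and -22 mm, 14 mm wide, 1.5 mm above the top when empty. Before each nose a lip slopes up to 14 mm above the top at x = 36 mm, so a plate pushed along +x lifts the clip; brackets at x = 95 to 107 mm, 20 mm high. Pushing the strip under both takes about 10 N
- plate: loose glass test plate, 120 g: 130 mm (its x) by 60 mm (its y), 4 mm thick. Origin at the centre of its underside, z up. Along its leading edge (x = +57 to +65 mm) a black strip 8 mm high over the full width; near its tail, centred at x = -50 mm, an orange grip bar 14 mm thick (along x), 44 mm wide (along y), its top 38 mm above the underside
- plate_grip (a point): point on the plate's orange grip bar, centred in its thickness and width, 28 mm above the plate's underside; axes as the plate's
- clip_left (a joint): angle of the spring clip hinged at the viewer's +y side: 0 empty and down, about 0.07 down on the glass, about 0.17 when riding on the plate's black strip; it snaps down once the strip has passed its nose (rad)
- clip_right (a joint): angle of the spring clip hinged at the viewer's -y side, read like clip_left (rad)
- lamp_base: lamp switch box, white, fixed to the bench: 70 mm (its x) by 50 mm (its y), 25 mm high; origin at the centre of its underside; its toggle lever swings in its x-z plane
- lamp (a joint): lamp toggle lever, angle in rad: 0 leaning to the box's -x side (off), 1.0 fully over to the box's +x side (on); upright at 0.5; it stays where it is left, and light friction (about 1 N at the knob) resists it. Pivot 22 mm above the bench over the box's origin, axis along the box's y
- lamp_tip (a point): centre of the green ball knob (26 mm diameter) on the end of the lamp lever, 80 mm from the pivot; the steel rod below it is 10 mm thick
- crate: red divided crate, fixed to the bench: 216 mm (its x) by 146 mm (its y), 48 mm high, walls 6 mm thick, floor 6 mm thick, dividers about 36 mm high above its floor. Six cells, 64 mm square inside, centred at x = -70, 0, +70 mm and y = -35, +35 mm. Origin at the centre of its underside
- tape: roll of yellow tape lying flat, 60 mm diameter, 24 mm high; a bystander, origin at the centre of its underside
- driver: screwdriver lying on the bench; a bystander; x along the tool
- glue: small white glue bottle with a red cap, 36 mm diameter, 90 mm high; a bystander, origin at the centre of its underside
- pot0: amber glass sample pot with a white cap, standing loose on the bench, to be put away (3 to 5 of these are present; the others are absent): round body 46 mm diameter and 46 mm high, on it a round cap 30 mm diameter from 46 to 78 mm above the foot; about 130 g; origin at the centre of its underside, z up
- pot1: amber glass sample pot with a white cap, standing loose on the bench, to be put away (3 to 5 of these are present; the others are absent): round body 46 mm diameter and 46 mm high, on it a round cap 30 mm diameter from 46 to 78 mm above the foot; about 130 g; origin at the centre of its underside, z up
- pot2: amber glass sample pot with a white cap, standing loose on the bench, to be put away (3 to 5 of these are present; the others are absent): round body 46 mm diameter and 46 mm high, on it a round cap 30 mm diameter from 46 to 78 mm above the foot; about 130 g; origin at the centre of its underside, z up
- pot3: amber glass sample pot with a white cap, standing loose on the bench, to be put away (3 to 5 of these are present; the others are absent): round body 46 mm diameter and 46 mm high, on it a round cap 30 mm diameter from 46 to 78 mm above the foot; about 130 g; origin at the centre of its underside, z up
- pot4: amber glass sample pot with a white cap, standing loose on the bench, to be put away (3 to 5 of these are present; the others are absent): round body 46 mm diameter and 46 mm high, on it a round cap 30 mm diameter from 46 to 78 mm above the foot; about 130 g; origin at the centre of its underside, z up
- stored0: amber glass sample pot with a blue cap, already standing in a cell of the crate (one of these is present; the others are absent): round body 46 mm diameter and 46 mm high, on it a round cap 30 mm diameter from 46 to 78 mm above the foot; about 130 g; origin at the centre of its underside, z up
- stored1: amber glass sample pot with a blue cap, already standing in a cell of the crate (one of these is present; the others are absent): round body 46 mm diameter and 46 mm high, on it a round cap 30 mm diameter from 46 to 78 mm above the foot; about 130 g; origin at the centre of its underside, z up
- stored2: amber glass sample pot with a blue cap, already standing in a cell of the crate (one of these is present; the others are absent): round body 46 mm diameter and 46 mm high, on it a round cap 30 mm diameter from 46 to 78 mm above the foot; about 130 g; origin at the centre of its underside, z up
- stored3: amber glass sample pot with a blue cap, already standing in a cell of the crate (one of these is present; the others are absent): round body 46 mm diameter and 46 mm high, on it a round cap 30 mm diameter from 46 to 78 mm above the foot; about 130 g; origin at the centre of its underside, z up
- stored4: amber glass sample pot with a blue cap, already standing in a cell of the crate (one of these is present; the others are absent): round body 46 mm diameter and 46 mm high, on it a round cap 30 mm diameter from 46 to 78 mm above the foot; about 130 g; origin at the centre of its underside, z up
There are look-alikes about, which are no part of the job. What is shaped like the plate but pink is not meant. Leave any pink look-alike of the pot2 alone.

How it is judged:
On the way, in this order (a step that is already met when the one before it is completed fails the run):
1. the plate is fully home on the viewer, with both clips down on the glass behind the strip (x of plate in the frame of stage between 0.009 and 0.021 m and y of plate in the frame of stage between -0.009 and 0.009 m and z of plate in the frame of stage between 0.047 and 0.053 m and angle between the x axis of plate and the x axis of stage, either way round below 0.09 rad and value of joint clip_left between 0.03 and 0.115 rad and value of joint clip_right between 0.03 and 0.115 rad), for 0.2 s.
2. the lamp lever is pushed over to on (value of joint lamp above 0.85 rad), for 0.2 s.
At the end, for the whole second after the job is handed in: Plate flat on the viewer, within 6 mm of home along it, 9 mm across and 0.09 rad of straight, both clips down on the glass (0.03 to 0.115 rad); lamp lever past 0.85 rad; every white- and blue-capped pot at rest on a crate cell's floor, within 0.12 rad of upright (all of step 1 and value of joint lamp above 0.85 rad and x of pot0 in the frame of crate between -0.105 and 0.105 m and y of pot0 in the frame of crate between -0.07 and 0.07 m and z of each of pot0, pot1, pot2, pot3, pot4, stored0, stored1, stored2, stored3, stored4 in the frame of crate below 0.014 m and angle between each of pot0, pot1, pot2, pot3, pot4, stored0, stored1, stored2, stored3, stored4's own z axis and vertical below 0.12 rad and linear speed of each of pot0, pot1, pot2, pot3, pot4, stored0, stored1, stored2, stored3, stored4 below 0.02 m/s and x of pot1 in the frame of crate between -0.105 and 0.105 m and y of pot1 in the frame of crate between -0.07 and 0.07 m and x of pot2 in the frame of crate between -0.105 and 0.105 m and y of pot2 in the frame of crate between -0.07 and 0.07 m and x of pot3 in the frame of crate between -0.105 and 0.105 m and y of pot3 in the frame of crate between -0.07 and 0.07 m and x of pot4 in the frame of crate between -0.105 and 0.105 m and y of pot4 in the frame of crate between -0.07 and 0.07 m and x of stored0 in the frame of crate between -0.105 and 0.105 m and y of stored0 in the frame of crate between -0.07 and 0.07 m and x of stored1 in the frame of crate between -0.105 and 0.105 m and y of stored1 in the frame of crate between -0.07 and 0.07 m and x of stored2 in the frame of crate between -0.105 and 0.105 m and y of stored2 in the frame of crate between -0.07 and 0.07 m and x of stored3 in the frame of crate between -0.105 and 0.105 m and y of stored3 in the frame of crate between -0.07 and 0.07 m and x of stored4 in the frame of crate between -0.105 and 0.105 m and y of stored4 in the frame of crate between -0.07 and 0.07 m); the robot touches nothing.
It fails at once if a bystander (tape, screwdriver, glue) is moved more than 40 mm (distance of any of tape, driver, glue from where it was at the start of the episode above 0.04 m).
It fails at once if a blue-capped pot already in the crate is moved more than 35 mm (distance of any of stored0, stored1, stored2, stored3, stored4 from where it was at the start of the episode above 0.035 m).
It fails at once if the glass plate is tipped more than 0.8 rad (angle between plate's own z axis and vertical above 0.8 rad).
Of pot0, pot1, pot2, pot3, pot4 only 3 to 5 are there at a start; the rules pass over those that are not, and their reading is None.
Of stored0, stored1, stored2, stored3, stored4 only 1 to 1 are there at a start; the rules pass over those that are not, and their reading is None.
At some moment in a run one of pot0, pot1, pot2, pot3, pot4, plate may be knocked a few centimetres aside while the robot is not near it.
It also fails if it takes over 210 s, if anything falls off the work surface, if the arm or the gripper's body presses on something with over 40 N, if the wrist force passes 120 N, or if a joint passes its speed limit or range.

## Working session

There is one attempt and no reset: what is moved stays moved. The work goes in short steps, each a Python script; the robot and the scene stay as the last script left them, time stands still between calls to the robot, and variables do not carry over. Pictures are saved under pics/ and viewed, at most 14 in all, crops included, and the job is handed in when it is done.

```bash
ls; mkdir -p pics; python3 - <<'E'
from cell import *
import cv2
for n in ("top","side"):
    f=grab_frame(n); cv2.imwrite(f"pics/{n}0.png",f["img"][:,:,::-1]); print(n,f["fx"],f["cx"],f["cy"],f["cam_to_world"])
print(get_state())
E
```

```text
pics
top 493.051581088438 316.943718714955 204.7634262173047 [[ 1.54131332e-03 -9.97576642e-01  6.95590927e-02  4.72082317e-01]
 [-9.99998753e-01 -1.56148791e-03 -2.35662435e-04  5.23688277e-02]
 [ 3.43707023e-04 -6.95586428e-02 -9.97577805e-01  1.29386469e+00]
 [ 0.00000000e+00  0.00000000e+00  0.00000000e+00  1.00000000e+00]]
side 427.75845328086467 322.6505143205922 200.35638196888775 [[ 0.90760917 -0.28271835  0.31034809  0.20058636]
 [-0.41925007 -0.57201358  0.70500344 -0.80052865]
 [-0.02179408 -0.76998104 -0.63769445  0.8313539 ]
 [ 0.          0.          0.          1.        ]]
{'clock': 0.1, 'q': array([ 1.00279346e+00,  3.26891638e-01, -1.93502540e-01,  1.05200193e+00,
        6.09191040e-05,  1.43659786e+00]), 'joint_velocities': array([ 0.00057126, -0.00126317,  0.00106809,  0.00105705, -0.00029342,
       -0.00037694]), 'tau': array([ 5.28912497e-04, -4.44238150e+01,  2.63038731e+01,  7.83533760e-03,
       -1.42866484e-04,  3.97932865e-06]), 'position': array([0.23086283, 0.49861654, 0.23056115]), 'eef_rot': array([-6.75957019e-01, -3.06738732e+00,  2.32626212e-03]), 'contact_force': array([ 1.23422624, -1.16778704, -0.33407983]), 'wrist_torque': array([-0.01658233, -0.01291172,  0.01741348]), 'grasp_force': 0.0, 'finger_gap': 0.9983273075910918}
```

View pics/top0.png

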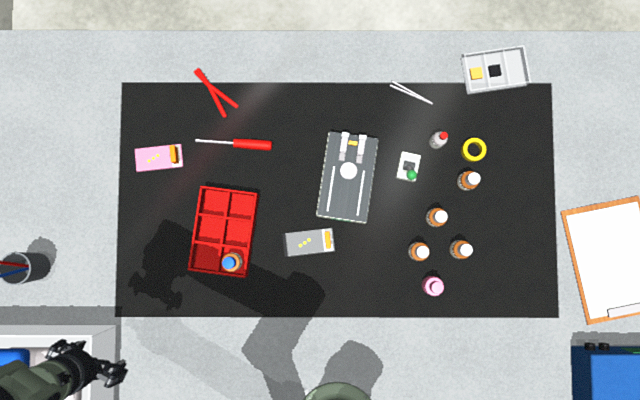

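View pics/side0.png

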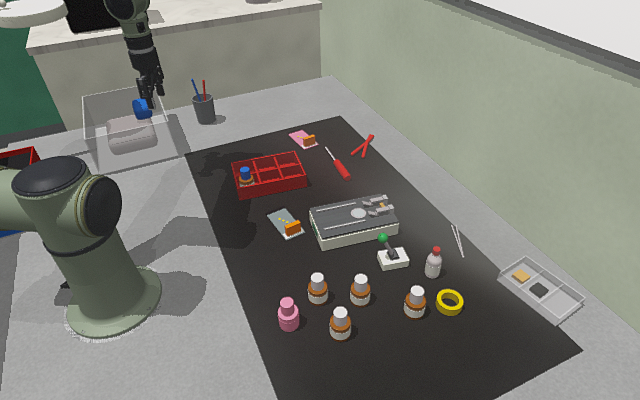

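The top picture shows four white-capped pots at (469,180), (437,216), (419,251) and (461,249), with a pink look-alike pot at (433,286). The grey plate is at (310,242) and its orange bar at (327,240). The pink plate look-alike is at (158,157). The viewer is at (347,176) with its clips towards the top. The lamp is at (408,167), and the crate at (224,230) has the blue pot near (232,262). The grey plate and the four white-capped pots fit the description. I'll confirm them in a crop.

```bash
python3 - <<'E'
from cell import *
import cv2
i=cv2.imread("pics/top0.png")[120:300,270:500]
cv2.imwrite("pics/crop1.png",cv2.resize(i,None,fx=3.3,fy=3.3,interpolation=cv2.INTER_CUBIC))
for n in ["stage","stage_stop","stage_clips","plate","plate_grip","lamp_base","lamp_tip","crate","pot0","stored0","glue","tape"]:
    for c in ("top","side"): print(n,c,[(tuple(np.round(d["centre"],1)) if 0 else [round(float(v),1) for v in d["centre"]],round(float(d["score"]),2)) for d in tip_of(c,n)])
E
```

```text
stage top [([346.2, 178.0], 0.76), ([463.3, 180.8], 0.48)]
stage side [([350.8, 225.7], 0.74)]
stage_stop top [([354.2, 145.7], 0.84), ([416.6, 249.9], 0.75)]
stage_stop side [([380.5, 209.5], 0.88)]
stage_clips top [([348.4, 155.0], 0.78)]
stage_clips side [([374.7, 208.5], 0.92), ([359.4, 301.1], 0.27)]
plate top [([311.1, 239.4], 0.82), ([157.4, 154.5], 0.81), ([436.4, 142.4], 0.6), ([349.1, 152.6], 0.24)]
plate side [([301.5, 138.3], 0.89), ([285.5, 219.1], 0.83), ([269.6, 177.6], 0.72)]
plate_grip top [([326.4, 244.2], 0.92), ([173.3, 155.4], 0.74)]
plate_grip side [([292.9, 226.5], 0.68), ([313.7, 140.1], 0.63), ([373.7, 209.7], 0.38)]
lamp_base top [([406.9, 172.4], 0.64)]
lamp_base side [([395.6, 262.1], 0.88)]
lamp_tip top [([409.6, 176.2], 0.63)]
lamp_tip side [([380.9, 240.2], 0.58)]
crate top [([227.4, 233.4], 0.91)]
crate side [([268.9, 183.7], 0.65)]
pot0 top [([458.8, 248.9], 0.91), ([414.0, 249.1], 0.86), ([463.1, 180.0], 0.76), ([434.4, 213.7], 0.63), ([430.2, 285.6], 0.54)]
pot0 side [([358.3, 302.5], 0.84), ([319.8, 295.8], 0.77), ([289.4, 322.0], 0.7), ([337.4, 332.5], 0.64), ([413.7, 309.9], 0.61)]
stored0 top [([233.1, 261.9], 0.79)]
stored0 side [([246.6, 189.5], 0.72)]
glue top [([435.7, 141.8], 0.52), ([458.9, 249.5], 0.23)]
glue side [([430.1, 275.0], 0.88)]
tape top [([470.4, 148.8], 0.86)]
tape side [([448.0, 304.9], 0.91)]
```

View pics/crop1.png

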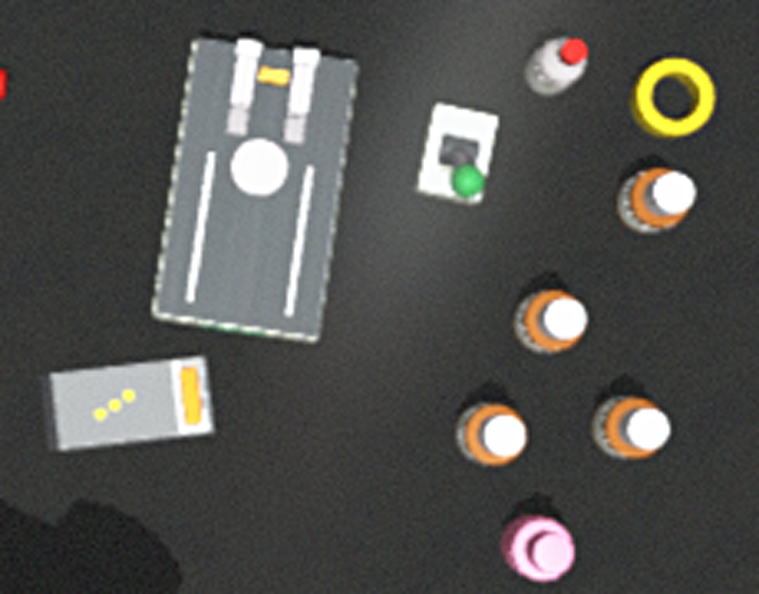

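The crop confirms it. The plate is grey with its black strip on the left (+y) and its orange bar on the right, the four pots have white caps, and the fifth is pink. The viewer's clips and stop are at the top (+x). Next I'll measure.

```bash
cat > h.py <<'E'
from cell import *
import cv2, numpy as np
from scipy.spatial.transform import Rotation as Rn
def unproj(f,px,z):
    px=np.atleast_2d(np.asarray(px,float)); T=f["cam_to_world"]
    d=np.c_[(px[:,0]-f["cx"])/f["fx"],(px[:,1]-f["cy"])/f["fy"],np.ones(len(px))]@T[:3,:3].T
    return (T[:3,3]+d*((z-T[2,3])/d[:,2])[:,None])[:,:2]
def down(a):   # tool down, closing axis (tool y) along world angle a
    y=np.array([np.cos(a),np.sin(a),0]); z=np.array([0,0,-1.])
    return Rn.from_matrix(np.c_[np.cross(y,z),y,z]).as_rotvec()
def blobs(m,amin,amax):
    n,l,s,c=cv2.connectedComponentsWithStats(m.astype(np.uint8))
    return [(l==i,c[i],s[i,4]) for i in range(1,n) if amin<=s[i,4]<=amax]
def pots(f):  # white caps on the mat, top camera
    i=f["img"].astype(int); hsv=cv2.cvtColor(f["img"],cv2.COLOR_RGB2HSV)
    m=(i.min(2)>215); m[:, :125]=0; m[:, 550:]=0; m[:85]=0; m[316:]=0
    return [(c,a,unproj(f,c,.078)[0]) for _,c,a in blobs(m,60,260)]
def orange(f):
    h=cv2.cvtColor(f["img"],cv2.COLOR_RGB2HSV)
    return (h[...,0]>12)&(h[...,0]<26)&(h[...,1]>150)&(h[...,2]>190)
E
python3 - <<'E'
from h import *
np.set_printoptions(precision=4,suppress=True)
f=grab_frame("top")
for c,a,w in pots(f): print("white",c,a,w)
C=np.array
p=lambda L,z: unproj(f,C(L,float)/3.3+[270,120]-[.35,.35],z)
co=p([(197,38),(357,62),(318,340),(153,315)],.05); print("stage corners",co,[np.linalg.norm(co[i]-co[i-1]) for i in range(4)],co.mean(0))
print("angle edges",np.arctan2(*(co[0]-co[3])[::-1]),np.arctan2(*(co[1]-co[2])[::-1]))
fe=p([(211,152),(190,300),(311,167),(289,315)],.056); print("fences",fe,np.linalg.norm(fe[0]-fe[1]),np.linalg.norm(fe[0]-fe[2]))
print(np.arctan2(*(fe[0]-fe[1])[::-1]),np.arctan2(*(fe[2]-fe[3])[::-1]), "mid",fe.mean(0))
print("stop top",p([(273,75)],.062))
for m,c,a in blobs(orange(f),8,300): print("or",c,a,cv2.minAreaRect(C(np.argwhere(m)[:,::-1],np.float32)),unproj(f,c,.038))
for n,z in (("plate",.003),("crate",.048),("lamp_base",.025),("stage",.05)):
    for d in silhouettes("top",n):
        pts=np.argwhere(d["mask"])[:,::-1]
        if len(pts)<20: continue
        r=cv2.minAreaRect(unproj(f,pts,z).astype(np.float32)); print(n,d["centre"],d["score"],len(pts),r)
for n,z in (("crate",0),("stored0",0),("lamp_base",0),("stage",0),("plate",0),("plate_grip",.028),("stage_stop",.05),("stage_clips",.0515)):
    for d in tip_of("top",n): print("tip",n,d["centre"],round(float(d["score"]),2),unproj(f,d["centre"],z))
g=grab_frame("side")
for n,z in (("pot0",0),("crate",0),("stored0",0),("lamp_base",0),("stage",0),("plate",0),("plate_grip",.028),("stage_stop",.05),("stage_clips",.0515)):
    for d in tip_of("side",n): print("side tip",n,d["centre"],round(float(d["score"]),2),unproj(g,d["centre"],z))
E
```

```text
white [411.1509  92.9434] 106 [ 0.8388 -0.1841]
white [484.5125  86.8438] 160 [ 0.8547 -0.3688]
white [343.4314 144.1438] 153 [ 0.7085 -0.0137]
white [361.2917 143.7083] 120 [ 0.7097 -0.0583]
white [213.5758 141.0455] 66 [0.7158 0.3102]
white [348.1749 170.2018] 223 [ 0.643  -0.0254]
white [330.4059 187.9505] 101 [0.5987 0.0188]
white [360.1895 192.7474] 95 [ 0.5869 -0.055 ]
white [473.713  177.9043] 115 [ 0.6243 -0.3369]
white [440.7826 216.1217] 115 [ 0.5292 -0.2536]
white [326.1538 240.2596] 104 [0.4694 0.0293]
white [466.0598 249.4444] 117 [ 0.4474 -0.3144]
white [422.479  251.5462] 119 [ 0.4421 -0.2073]
white [434.5909 286.8506] 154 [ 0.3562 -0.2357]
stage corners [[ 0.7474  0.0207]
 [ 0.7288 -0.1031]
 [ 0.5137 -0.0718]
 [ 0.5326  0.0544]] [np.float64(0.21739979710852636), np.float64(0.12516815825584954), np.float64(0.21736417633046612), np.float64(0.12757483423997118)] [ 0.6306 -0.025 ]
angle edges -0.1557096091827254 -0.14463854069026968
fences [[ 0.6575  0.0101]
 [ 0.5438  0.0262]
 [ 0.6461 -0.0665]
 [ 0.5325 -0.0492]] 0.11484005547072354 0.07748510798568377
-0.14060884569758
[... 3963 characters left out ...]
4142 0.2611]]
side tip lamp_base [375.2, 208.4] 0.62 [[0.7294 0.0155]]
side tip lamp_base [395.3, 260.0] 0.58 [[ 0.6726 -0.1854]]
side tip lamp_base [384.3, 241.7] 0.38 [[ 0.6816 -0.1156]]
side tip stage [355.4, 230.6] 0.81 [[ 0.6318 -0.0427]]
side tip stage [318.0, 297.4] 0.3 [[ 0.4425 -0.207 ]]
side tip plate [285.3, 223.5] 0.73 [[0.4654 0.0716]]
side tip plate [302.4, 138.1] 0.68 [[0.6895 0.4801]]
side tip plate_grip [289.1, 227.3] 0.72 [[0.4604 0.0232]]
side tip plate_grip [311.9, 135.2] 0.61 [[0.7115 0.4399]]
side tip plate_grip [357.7, 302.9] 0.35 [[ 0.5096 -0.2804]]
side tip stage_stop [382.1, 209.4] 0.97 [[ 0.7126 -0.0458]]
side tip stage_clips [371.2, 208.9] 0.96 [[ 0.6856 -0.032 ]]
```

```bash
cat >> h.py <<'E'
S=np.array([.631,-.0252]); Sy=-.147
def st(x,y=0): c,s=np.cos(Sy),np.sin(Sy); return S+[c*x-s*y,s*x+c*y]
CR=np.array([.492,.2925]); Cy=-.132
def cell_(x,y): c,s=np.cos(Cy),np.sin(Cy); return CR+[c*x-s*y,s*x+c*y]
E
python3 - <<'E'
from h import *
np.set_printoptions(precision=3,suppress=True)
for k in (0,-np.pi):
    for p,a in (((.472,.027),1.68+k),(st(-95),Sy+k),(st(-35),Sy+k)):
        for z in (.009,.063,.15): print(k,p,z,ik([*p,z],down(a)))
for p in ((.627,-.339),(.530,-.256),(.445,-.314),(.442,-.209)):
    for a in (0,np.pi/2,-np.pi/2,np.pi): print(p,a,ik([*p,.05],down(a)))
for x in (-70,0,70):
  for y in (-35,35):
    for a in (np.pi/4,-np.pi/4,3*np.pi/4,-3*np.pi/4): print("cell",x,y,cell_(x/1e3,y/1e3),round(a,2),ik([*cell_(x/1e3,y/1e3),.056],down(Cy+a)))
E
```

```text
0 (0.472, 0.027) 0.009 [-0.099  0.472 -0.657  0.442  0.    -0.208]
0 (0.472, 0.027) 0.063 [-0.099  0.381 -0.612  0.578  0.    -0.208]
0 (0.472, 0.027) 0.15 [-0.099  0.262 -0.51   0.799  0.    -0.208]
0 [-93.344  13.89 ] 0.009 None
0 [-93.344  13.89 ] 0.063 None
0 [-93.344  13.89 ] 0.15 None
0 [-33.992   5.101] 0.009 None
0 [-33.992   5.101] 0.063 None
0 [-33.992   5.101] 0.15 None
-3.141592653589793 (0.472, 0.027) 0.009 [-0.099  0.472 -0.657  0.442  0.     2.933]
-3.141592653589793 (0.472, 0.027) 0.063 [-0.099  0.381 -0.612  0.578  0.     2.933]
-3.141592653589793 (0.472, 0.027) 0.15 [-0.099  0.262 -0.51   0.799  0.     2.933]
-3.141592653589793 [-93.344  13.89 ] 0.009 None
-3.141592653589793 [-93.344  13.89 ] 0.063 None
-3.141592653589793 [-93.344  13.89 ] 0.15 None
-3.141592653589793 [-33.992   5.101] 0.009 None
-3.141592653589793 [-33.992   5.101] 0.063 None
-3.141592653589793 [-33.992   5.101] 0.15 None
(0.627, -0.339) 0 [-0.599  0.77   0.078  0.879  0.     0.972]
(0.627, -0.339) 1.5707963267948966 [-0.599  0.77   0.078  0.879  0.    -0.599]
(0.627, -0.339) -1.5707963267948966 [-
[... 2112 characters left out ...]
.291  0.707  0.    -0.195]
cell 0 35 [0.497 0.327] -2.36 [ 0.459  0.572 -0.291  0.707  0.    -1.766]
cell 70 -35 [0.557 0.249] 0.79 [ 0.299  0.595 -0.247  0.728  0.     1.216]
cell 70 -35 [0.557 0.249] -0.79 [ 0.299  0.595 -0.247  0.728 -0.     2.787]
cell 70 -35 [0.557 0.249] 2.36 [ 0.299  0.595 -0.247  0.728  0.    -0.354]
cell 70 -35 [0.557 0.249] -2.36 [ 0.299  0.595 -0.247  0.728  0.    -1.925]
cell 70 35 [0.566 0.318] 0.79 [ 0.398  0.657 -0.128  0.786  0.     1.316]
cell 70 35 [0.566 0.318] -0.79 [ 0.398  0.657 -0.128  0.786 -0.     2.886]
cell 70 35 [0.566 0.318] 2.36 [ 0.398  0.657 -0.128  0.786  0.    -0.255]
cell 70 35 [0.566 0.318] -2.36 [ 0.398  0.657 -0.128  0.786  0.    -1.826]
```

```bash
python3 - <<'E'
from h import *
np.set_printoptions(precision=3,suppress=True)
f=grab_frame("top")
m=orange(f); b=[c for _,c,a in blobs(m,30,110) if abs(c[0]-327)<25 and abs(c[1]-239)<25]; print(b,[unproj(f,c,.036) for c in b])
movep([.472,.027,.13],down(1.68)); move_l([.472,.027,.010],.12)
grab(60); s=get_state(); print(s["position"],s["finger_gap"],s["grasp_force"],s["contact_force"],s["clock"])
move_l([.472,.027,.13],.12); s=get_state(); print(s["finger_gap"],s["contact_force"])
p=st(-.100); movep([*p,.13],down(Sy)); 
f=grab_frame("top"); g=grab_frame("side")
i=np.vstack([cv2.resize(f["img"][110:260,270:420],(450,450),interpolation=cv2.INTER_CUBIC)]); j=cv2.resize(g["img"][150:300,220:420],(600,450)[::1]) 
cv2.imwrite("pics/carry.png",np.hstack([i[:,60:410],j[:,:440]])[:,:,::-1]); print(get_state()["clock"])
E
```

```text
[array([327.406, 239.094])] [array([[0.472, 0.025]])]
[0.472 0.027 0.01 ] 0.1548691195528998 59.38788950443268 [-0.874 -0.737  4.354] 6.2583
0.1535081752338501 [-0.05  -0.627 -1.621]
9.0667
```

View pics/carry.png

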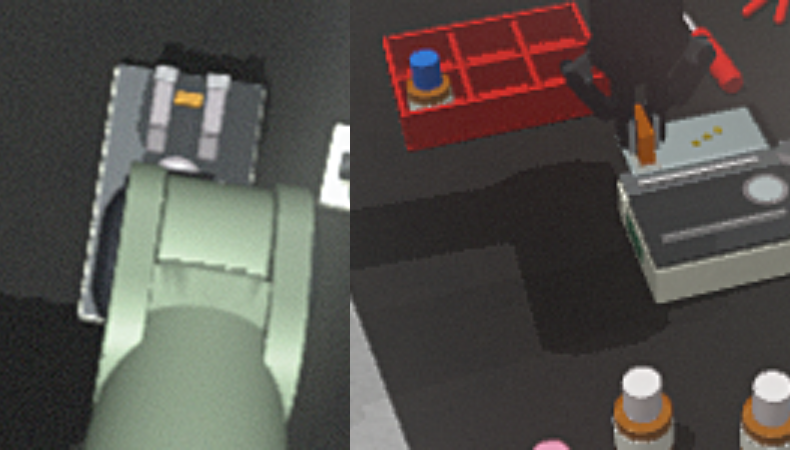

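```bash
python3 - <<'E'
from h import *
np.set_printoptions(precision=3,suppress=True)
p=st(-.100)
r=move_l([*p,.057],.03,until_force=6); s=get_state(); print(r,s["position"],s["contact_force"])
z=s["position"][2]
move_l([*p,z+.0008],.03)
for x in (-.07,-.05,-.035,-.028):
    r=move_l([*st(x),z+.0008],.03,until_force=35); s=get_state(); q=s["position"]; print(x,r,q,(q[:2]-S)@[np.cos(Sy),np.sin(Sy)],s["contact_force"],s["finger_gap"])
    if r: break
print(s["clock"])
g=grab_frame("side"); cv2.imwrite("pics/in.png",cv2.resize(g["img"][160:290,270:440],(785,600),interpolation=cv2.INTER_CUBIC)[:,:,::-1])
E
```

```text
True [ 0.532 -0.011  0.06 ] [-0.31   0.681  4.307]
-0.07 False [ 0.561 -0.015  0.061] -0.0702767052388989 [-0.58   0.273 -2.197] 0.15091098242440049
-0.05 False [ 0.582 -0.018  0.061] -0.05000170236658719 [-1.07   0.406 -2.234] 0.15532055939225672
-0.035 False [ 0.597 -0.02   0.061] -0.034747954967796375 [-0.746  0.246 -4.244] 0.1480595822489525
-0.028 False [ 0.597 -0.02   0.061] -0.034826677137068954 [-21.298   1.778  10.462] 0.1480677286682249
14.4
```

View pics/in.png

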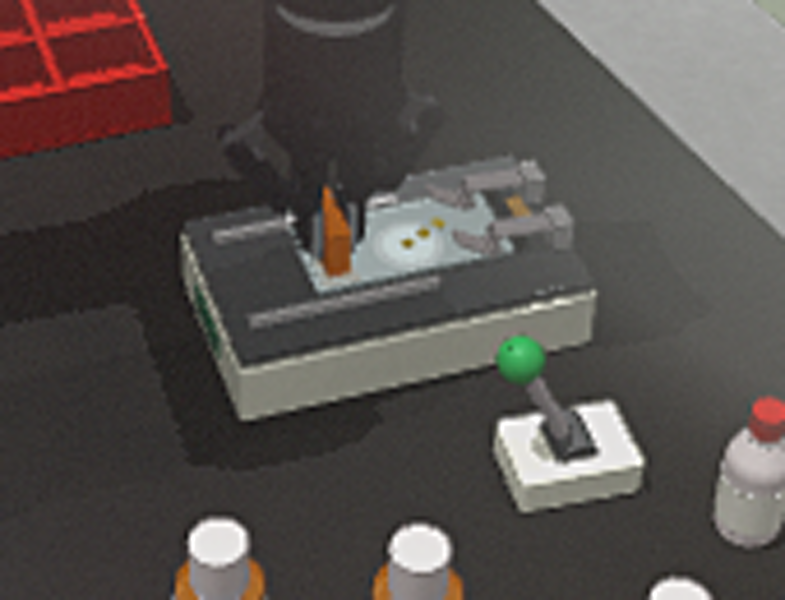

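The plate went in level and the tool stopped at the stop, with the bar at x ≈ -35 mm, a 21 N push, and both clips over the glass. I'll release and check from above.

```bash
python3 - <<'E'
from h import *
np.set_printoptions(precision=3,suppress=True)
q=get_state()["position"]; move_l(list(q),.03); print(get_state()["contact_force"])
let_go(); move_l([q[0],q[1],.16],.15)
movep([.40,-.10,.25],down(np.pi/2)); set_joints([-1.3]+list(get_state()["q"][1:]))
f=grab_frame("top"); cv2.imwrite("pics/home.png",cv2.resize(f["img"][120:235,310:435],(652,600),interpolation=cv2.INTER_CUBIC)[:,:,::-1])
for c,a,w in pots(f): print(c,a,w)
print(get_state()["clock"])
E
```

```text
[-2.946  1.703 -1.107]
[411.     92.879] 107 [ 0.839 -0.184]
[484.477  86.784] 153 [ 0.855 -0.369]
[343.952 141.435] 124 [ 0.715 -0.015]
[361.264 143.835] 121 [ 0.709 -0.058]
[213.308 141.015] 65 [0.716 0.311]
[348.209 170.406] 234 [ 0.643 -0.025]
[330.404 187.913] 104 [0.599 0.019]
[360.202 192.585] 94 [ 0.587 -0.055]
[473.713 177.904] 115 [ 0.624 -0.337]
[343.691 190.909] 110 [ 0.591 -0.014]
[440.833 216.105] 114 [ 0.529 -0.254]
[464.453 238.385] 117 [ 0.475 -0.311]
[422.479 251.546] 119 [ 0.442 -0.207]
[430.651 285.524] 63 [ 0.359 -0.226]
19.4417
```

View pics/home.png

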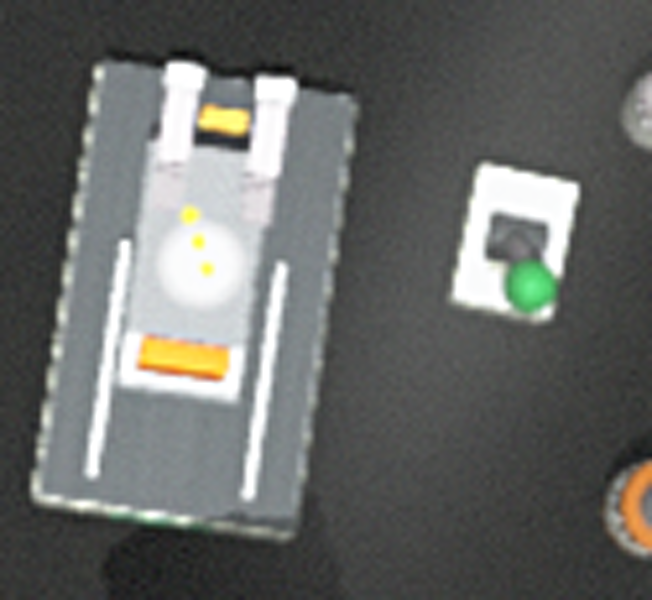

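The plate is home against the stop, straight, with both noses on the glass behind the strip. One pot was knocked to (464,238). Next is the lamp, pushed from its -x side. The knob is at about (411.6,175) and the box centre at (409.1,166.6).

```bash
python3 - <<'E'
from h import *
np.set_printoptions(precision=3,suppress=True)
f=grab_frame("top"); L=unproj(f,[409.1,166.6],.025)[0]; K=unproj(f,[411.6,175.0],.100)[0]
yw=-.206; u=np.array([np.cos(yw),np.sin(yw)]); v=np.array([-u[1],u[0]])
print("base",L,"knob",K,"knob in box",(K-L)@u,(K-L)@v)
assert abs((K-L)@u+.038)<.012 and abs((K-L)@v)<.008
o=((K-L)@v)*.5
at=lambda x,z:[*(L+u*x+v*o),z]
grab(20); a=yw+np.pi/2
movep(at(-.09,.18),down(a)); move_l(at(-.09,.075),.15)
print(move_l(at(-.02,.075),.06,until_force=12)); print(get_state()["contact_force"])
r=move_l(at(.024,.075),.05,until_force=10); s=get_state(); print(r,(s["position"][:2]-L)@u,s["contact_force"])
move_l(at(-.03,.075),.15); move_l(at(-.03,.2),.15)
movep([.40,-.10,.25],down(np.pi/2)); set_joints([-1.3]+list(get_state()["q"][1:])); let_go()
f=grab_frame("top"); g=grab_frame("side"); cv2.imwrite("pics/lamp.png",np.hstack([cv2.resize(f["img"][130:210,370:450],(400,400)),cv2.resize(g["img"][215:295,350:430],(400,400))])[:,:,::-1])
for c,a,w in pots(f): 
    if c[0]>400 and w[1]<-.2: print(c,a,w)
for d in tip_of("top","lamp_tip"): print(d,(unproj(f,d["centre"],.092)[0]-L)@u)
print(get_state()["clock"])
E
```

```text
base [ 0.66  -0.187] knob [ 0.628 -0.179] knob in box -0.03276792232807238 0.0016115743578944228
False
[ 0.423 -0.155  0.46 ]
True 0.0154613909302863 [-1.385  0.09   3.695]
[484.401  86.86 ] 157 [ 0.855 -0.368]
[473.675 177.877] 114 [ 0.624 -0.337]
[440.833 216.105] 114 [ 0.529 -0.254]
[464.453 238.385] 117 [ 0.475 -0.311]
[422.479 251.546] 119 [ 0.442 -0.207]
[430.758 285.758] 62 [ 0.359 -0.226]
{'centre': [413.9, 147.6], 'score': 0.57} 0.03642344593304379
29.45
```

View pics/lamp.png

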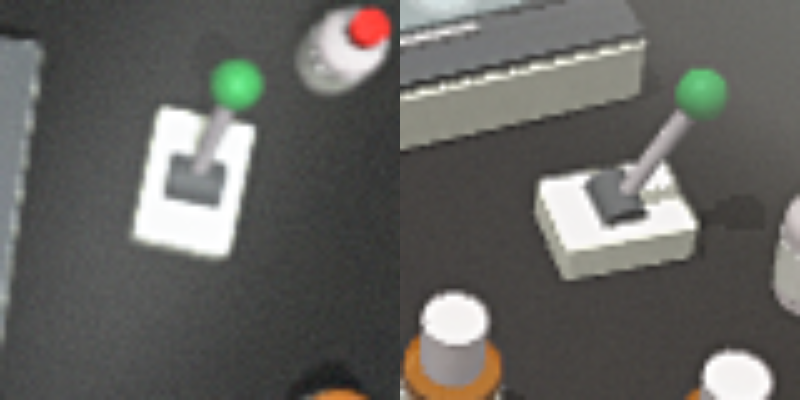

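The lamp is fully over, with its knob at +36 mm in the box frame. Now the pots, each located again just before its grasp. I'll start with one pot and check it.

```bash
cat >> h.py <<'E'
def park():
    q=get_state()["q"]; set_joints([-1.3]+list(q[1:]))
def locate(near):
    f=grab_frame("top")
    c=[w for _,_,w in pots(f) if np.linalg.norm(w-near)<.05]
    return min(c,key=lambda w:np.linalg.norm(w-near)) if c else None
def stow(w,cell,a=2.36):
    movep([*w,.16],down(a)); move_l([*w,.052],.15)
    grab(40); s=get_state(); print("gap",s["finger_gap"],"F",s["grasp_force"])
    move_l([*w,.23],.25)
    p=cell_(*cell); ac=Cy+3*np.pi/4
    movep([*p,.23],down(ac)); move_l([*p,.09],.2); print("held",get_state()["finger_gap"])
    r=move_l([*p,.0565],.05,until_force=5); s=get_state(); print("down",r,s["position"],s["contact_force"])
    let_go(); move_l([*p,.2],.25); print("t",get_state()["clock"])
E
python3 - <<'E'
from h import *
np.set_printoptions(precision=3,suppress=True)
w=locate(np.array([.529,-.254])); print(w)
stow(w,(.07,.035))
movep([.45,.0,.25],down(2.36)); park()
f=grab_frame("top"); cv2.imwrite("pics/cr.png",np.hstack([cv2.resize(f["img"][175:285,180:270],(409,500)),cv2.resize(f["img"][160:300,390:490],(357,500))])[:,:,::-1])
E
```

```text
[ 0.529 -0.254]
gap 0.33760881966149353 F 39.5097291469574
held 0.3376056413504138
down True [0.566 0.317 0.058] [ 1.793 -0.664  3.566]
t 38.0167
```

View pics/cr.png

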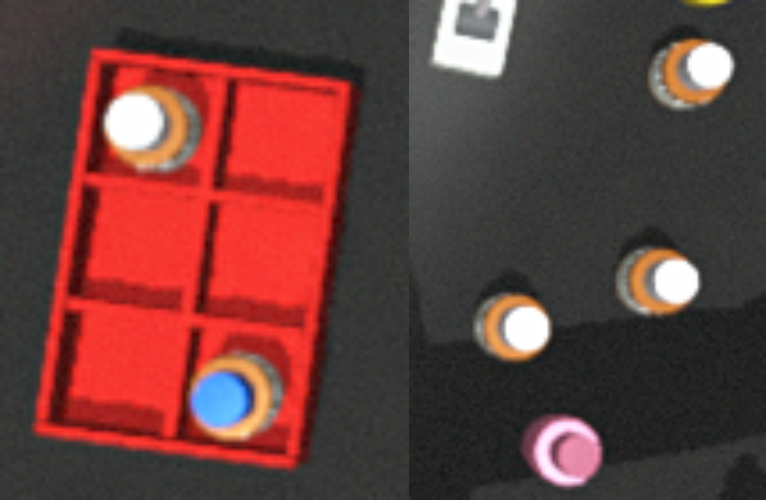

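The first pot is upright and centred in the far-left cell, and three white-capped pots are left on the bench. Continuing.

```bash
python3 - <<'E'
from h import *
np.set_printoptions(precision=3,suppress=True)
for n,c in (((.475,-.311),(.07,-.035)),((.442,-.207),(0,.035)),((.624,-.337),(-.07,.035))):
    if c!=(.07,-.035): movep([.45,.0,.25],down(2.36)); park()
    w=locate(np.array(n)); print("at",w)
    if w is None: break
    stow(w,c)
movep([.45,.0,.25],down(2.36)); park()
f=grab_frame("top"); g=grab_frame("side")
cv2.imwrite("pics/end.png",cv2.resize(f["img"][120:300,180:500],(800,450),interpolation=cv2.INTER_CUBIC)[:,:,::-1])
cv2.imwrite("pics/end2.png",cv2.resize(g["img"][120:280,220:440],(800,582),interpolation=cv2.INTER_CUBIC)[:,:,::-1])
E
```

```text
at [ 0.475 -0.311]
gap 0.33884329809467834 F 39.53969657421112
held 0.33840581932426705
down True [0.556 0.248 0.058] [ 1.074 -0.472  3.629]
t 49.45
at [ 0.442 -0.207]
gap 0.33695773386168404 F 39.23399269580841
held 0.33430957926184307
down True [0.496 0.327 0.058] [ 0.202 -0.411  1.911]
t 60.5917
at [ 0.624 -0.337]
gap 0.33929215165962195 F 39.54821169376373
held 0.3380050509287037
down True [0.427 0.336 0.058] [-0.204 -1.338  5.398]
t 72.8667
```

View pics/end.png

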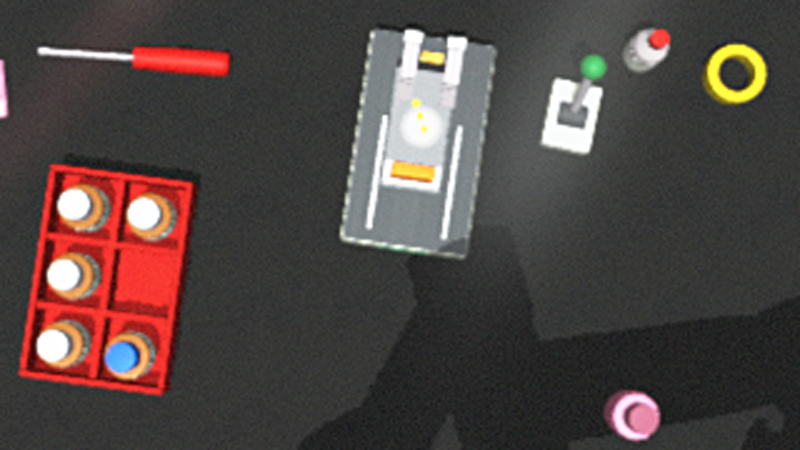

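View pics/end2.png

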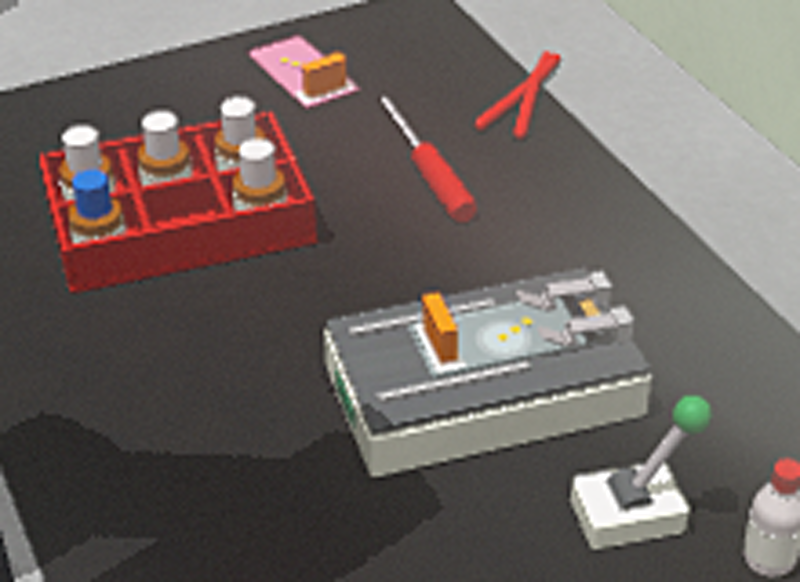

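Both pictures show four white-capped pots and the blue one upright in separate cells, the plate home under both clips, the lamp over and the bystanders unmoved. I'm handing the job in.

```bash
python3 -c "
from cell import *
print(sign_off())"
```

```text
the job is handed in; nothing more can be done
None
```

The job is handed in after about 75 s of robot time: the final pictures showed the plate home under both clips, the lamp on and all four white-capped pots upright in the crate, but `sign_off()` returned no verdict.

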